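Change over the wax pan on the pottery hotplate

ROBOT

A 7-joint arm with a two-finger parallel gripper is mounted at the origin on the work surface. World frame = base frame: x ahead of the robot, y to its left, z up, the work surface at z = 0. Lengths are in m, angles in rad, forces in N, time in s.
With the tool pointing down it reaches from about 0.4 to 0.85 m from the base axis. Payload 10.4 kg.
Tool frame: the origin (TCP) lies on the centre line of the jaws, within the pads' length; the fingertips stand env.tips_ahead ahead of it and the grasp point (between the pads) lies 5 mm behind it (env.tips_ahead is the distance from the TCP to the fingertips, in m); z points along the fingers, y is the line along which they close (so a half turn about z gives the same grasp; the last joint's range is limited). The gripper opens to 85 mm and grips with 20 to 120 N. Pads are 22 mm wide; open, the fingers measure 114 mm over their backs; the gripper's body (76 mm by 85 mm) begins 54 mm behind the grasp point. The pads swing forward as they close: fully open they stand 13 mm farther back than shut.
Start: joints at [1.144, 0.332, -0.065, 1.46, 0.022, 1.35, -0.088], TCP at [0.246, -0.575, 0.245] pointing down, gripper open.
Joint ranges: [-2.6, 2.6], [-0.5, 2.12], [-1.47, 1.34], [0.16, 2.42], [-1.27, 4.41], [0.06, 2.06], [-2.6, 2.6]. Speed limits (rad/s): [2.22, 2.22, 2.79, 2.79, 3.14, 3.14, 3.14].

INTERFACE

Orientations are given as a rotation vector (axis times angle).
In Python, from rig import env gives the robot as it stands. The module is installed in compiled form; this text tells all that it offers.
- The arm moves only by the shell command python3 -m inch 'ROWS' [FORCE]. ROWS is a JSON object of lists of equal length, an entry for each row: "angular": the turn, a rotation vector about the tool's x, y, z in units of 8 degrees (1.0 is 8 degrees), a list of three; "xyz": the shift along the tool's x, y, z in units of 50 mm (1.0 is 50 mm), a list of three; "hand": the opening, from -1 (shut) to 1 (fully open). A call has 1 to 20 rows; each row is the pose to reach, as a shift and turn from the pose commanded when the call began, along the tool's axes at that moment; what a row does not reach only later rows make up. A row lasts 1/10 s, in which the tool goes at most 50 mm and 8.59 degrees, less where a joint would pass 70% of its speed; a pose out of reach is approached as far as the arm can. A call with a gripper value outside its range is refused whole. The fingers move at their own pace and stop on an object; FORCE is the grip in N (left out, the last holds). Time passes only in rows, so rows that repeat a pose let the fingers close. It gives the time, the measured TCP pose, the force, the opening and the grip force at its end, in the units of the state.
- env.observe(): the state, without advancing time (a new reading comes with each control period).
- env.camera(name): name is "scene" or "top" or "wrist"; returns a dict with "img" (384x512x3 uint8, red, green, blue), "fovy" (degrees; the focal length in pixels is half the picture's height over the tangent of half this angle, whatever the lens; pixels are square), "cx", "cy" (the principal point, pixels), "R" (3x3) and "t" (3): a world point X has camera coordinates R X + t. Camera axes: x right, y down, z forward; pixel columns grow to the right and rows downward; lengths in m; the calibration is good to about 2 mm. A picture is of the moment at which its call begins. There is no depth.
- env.sign_off(): hands the job in; it is judged then, once.
The state is a dict: "time": time; "joint_positions": joint angles; "qvel": joint speeds; "effort": joint torques, N m; "ee_pos": TCP position; "eef_rot": TCP orientation; "ft_force": force on the tool from outside, world axes, zero at the start; "moment": the same for the moment, N m; "finger_gap": finger opening in m; "grip_force": force on a finger pad.
Only numpy, scipy, OpenCV 4.12 (cv2) and the standard library are available. Lean on these libraries where they do the work, as an engineer would, in place of code of your own. Each camera call takes 0.05 s, during which the arm holds its last target. There are 200 camera calls.

TASK

Change the wax pan over to the other ring of the hotplate: lift the loose cover plate off its pins and lay it flat on the bench, then slide the pan across until it stands centred on the ring that was covered, without lifting or tipping the pan. Then seat the cover plate, fully down on its pins, over the ring the pan has left. Set the cover down each time rather than dropping it, leave the vase on the hotplate and everything else on the bench where it stands, and let go at the end.

Things in the scene. Friction and masses are not known exactly. Their poses are not given: they have to be found in the camera images.
- hotplate: white twin hotplate fixed to the bench, 300 (its x) by 440 (y), flat top 60 above the bench; origin: centre of its underside; its two knobs face -x (stick out 19), +y is its left. Each ring has two upright pins, 9 across, 14.5 high above the top, at x = +45/-45 and 52 outboard of the ring centre (y = +182 or -182). One ring carries the pan, the other the cover, either way round
- ring_left (a point): centre of the left ring, a dark disc 124 across flush with the top; the point lies on the hotplate's top face, 130 to the +y side of its centre; axes as the hotplate's
- ring_right (a point): centre of the right ring, the same, 130 to the -y side
- pan: steel saucepan, 100 across, 72 high, 0.4 to 0.8 kg, with a straight black handle along its own -x; origin: centre of its underside, z up. The handle is level, 16 wide and 13 thick, from 60 to 152 out from the pan's axis, its mid-line 58 above the pan's underside
- pan_grip (a point): middle of the pan's handle, 105 out from the axis (pan x = -105), 58 above its underside
- cover: loose flat aluminium cover plate, 136 by 136 by 6, about 0.35 kg; origin: centre of its underside. Four through holes of 17 at x = +45/-45, y = +52/-52: two of them fit over the pins of either ring (a half turn also fits). A round bar handle, 12 thick and 80 long, runs along the cover's x over its centre, its mid-line 40 above the underside
- cover_bar (a point): middle of the cover's bar handle, 40 above the underside
- vase: a small round-bellied terracotta vase standing on the hotplate between the two rings, 56 across, 85 high; loose, to be left alone; origin: centre of its underside
- wheel: a banding wheel (low turntable): round steel disc 140 across at 44 to 56 high on a foot 100 across, with a wooden block on it, 92 high in all; loose, to be left alone; origin: centre of its underside
- stack: three stacked terracotta bowls, 84 across, 90 high; loose, to be left alone; origin: centre of its underside
- mug: a white mug, 76 across, 100 high, with a handle towards its own +y reaching about 70 from the axis; loose, to be left alone; origin: centre of its underside
- jar: a clear lidded jar, 80 across, 90 high; loose, to be left alone; origin: centre of its underside

How it is judged:
By the outcome, as a careful person would: the job done as asked, in the order asked, and still so for the second after the job is handed in, with the robot touching nothing.
It also fails if it takes over 70 s, if anything falls off the work surface, if the arm or the gripper's body presses on something with over 40 N, if the wrist force passes 120 N, or if a joint passes its speed limit or range.

## Working session

There is one attempt and no reset: what is moved stays moved. The work goes in short steps, Python scripts to look and compute and a shell command to move; the robot and the scene stay as the last step left them, time stands still between calls to the robot, and variables do not carry over. Pictures are saved under pics/ and viewed, at most 10 in all, crops included, and the job is handed in when it is done.

```bash
mkdir -p pics; python3 - <<'E'
from rig import env
import cv2
print(env.tips_ahead, env.observe())
for n in("top","scene"):
    c=env.camera(n); cv2.imwrite(f"pics/{n}0.png",cv2.resize(c["img"][:,:,::-1],None,fx=1.5,fy=1.5,interpolation=cv2.INTER_CUBIC))
    print(n,c["fovy"],c["cx"],c["cy"],c["R"].round(4).tolist(),c["t"])
E
```

```text
0.014 {'time': 0.0, 'joint_positions': array([ 1.14440118,  0.33290144, -0.0647037 ,  1.46092155,  0.02161351,
        1.34991496, -0.08848404]), 'qvel': array([ 0.00026655, -0.0017802 ,  0.00125217, -0.00084321,  0.00116749,
       -0.00091446,  0.00090293]), 'effort': array([ 1.52916014e-03, -6.25459743e+01,  4.99206595e-02, -3.91602159e+01,
        1.63103419e-02,  1.00541959e-02, -7.89782098e-05]), 'ee_pos': array([ 0.24542488, -0.5744138 ,  0.24450691]), 'eef_rot': array([-3.07639298e+00, -6.29764551e-01,  5.76435008e-04]), 'ft_force': array([0.1999331 , 0.76401867, 0.1714191 ]), 'moment': array([ 0.01645246, -0.00459854,  0.06245542]), 'grip_force': 0.0, 'finger_gap': 0.08543429686414196}
top 46.35937623071287 258.086339354333 195.5181532911203 [[0.03, -0.9995, 0.0015], [-0.9935, -0.03, -0.11], [0.11, 0.0018, -0.9939]] [0.0071463  0.50157767 1.46342544]
scene 57.64452025613862 256.56568382848167 194.99352318577724 [[-0.4615, 0.8871, -0.0021], [0.6417, 0.3321, -0.6914], [-0.6126, -0.3204, -0.7225]] [ 0.2314637  -0.25184067  1.53482146]
```

View pics/top0.png

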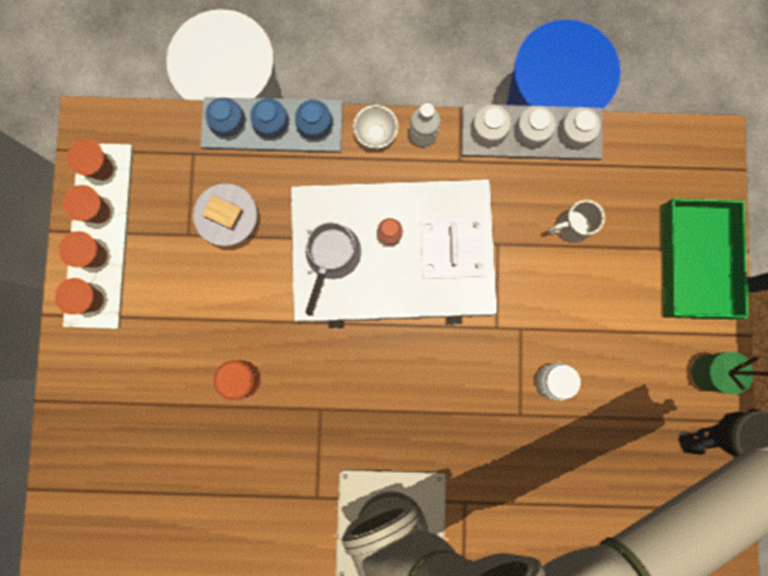

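View pics/scene0.png

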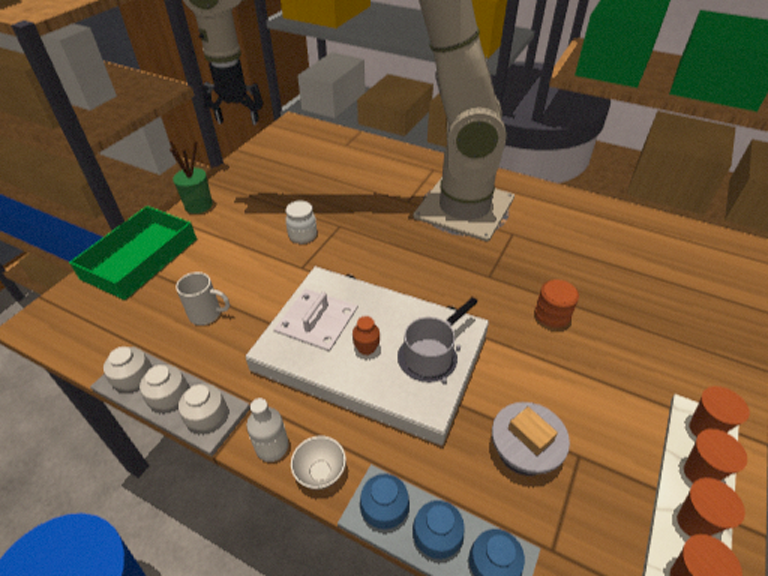

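```bash
cat > h.py <<'E'
import numpy as np
from rig import env
def ray(c,u,v,z):
    f=192/np.tan(np.radians(c["fovy"]/2)); R=np.array(c["R"]);t=np.array(c["t"])
    d=R.T@np.array([(u-c["cx"])/f,(v-c["cy"])/f,1]); o=-R.T@t
    return (o+d*(z-o[2])/d[2])
def proj(c,X):
    f=192/np.tan(np.radians(c["fovy"]/2)); p=np.array(c["R"])@np.array(X)+np.array(c["t"])
    return f*p[0]/p[2]+c["cx"],f*p[1]/p[2]+c["cy"]
E
python3 - <<'E'
from h import *
import cv2
c=env.camera("top")
im=c["img"][110:220,185:345,::-1]
cv2.imwrite("pics/t1.png",cv2.resize(im,None,fx=5,fy=5,interpolation=cv2.INTER_CUBIC))
s=1.5
for n,u,v,z in[("bl",292,187,.06),("br",490,181,.06),("fr",495,314,.06),("fl",294,321,.06),("pan",332,250,.132),("hend",311,310,.12),("hst",322,270,.12),("bar",454,244,.1),("vase",390,232,.145),("jar",562,382,.15),("mug",586,220,.16),("mugh",548,234,.11),("stack",236,380,.15),("wheel",226,215,.12)]:
    print(n,ray(c,(u+.5)/s-.5,(v+.5)/s-.5,z if n not in("jar","stack") else .09).round(3))
E
```

```text
bl [0.728 0.24  0.06 ]
br [ 0.754 -0.197  0.06 ]
fr [ 0.46  -0.212  0.06 ]
fl [0.432 0.222 0.06 ]
pan [0.577 0.14  0.132]
hend [0.452 0.179 0.12 ]
hst [0.536 0.16  0.12 ]
bar [ 0.603 -0.116  0.1  ]
vase [0.616 0.02  0.145]
jar [ 0.319 -0.349  0.09 ]
mug [ 0.65  -0.379  0.16 ]
mugh [ 0.629 -0.314  0.11 ]
stack [0.303 0.333 0.09 ]
wheel [0.647 0.367 0.12 ]
```

View pics/t1.png

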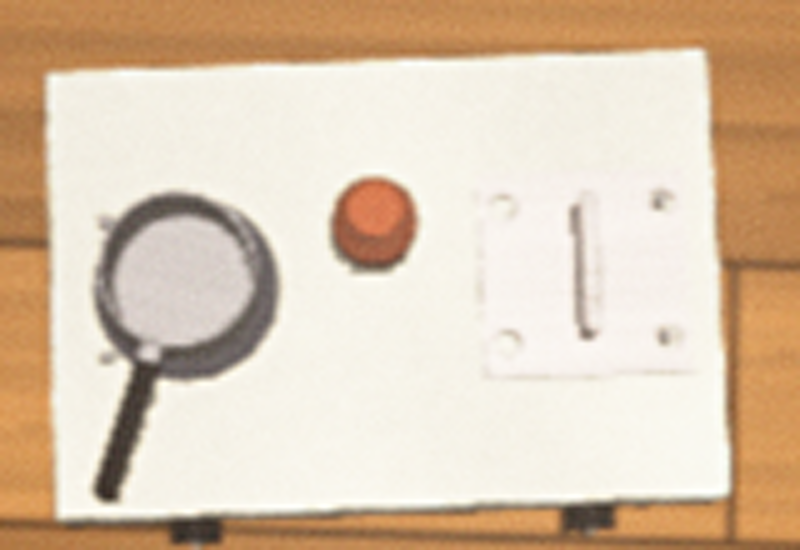

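```bash
cat >> h.py <<'E'
from scipy.optimize import least_squares
from scipy.spatial.transform import Rotation as Ro
def P(pose,X):  # pose x,y,z,yaw
    return Ro.from_euler("z",pose[3]).apply(X)+np.array(pose[:3])
def fit(c,obj,px,z,p0,free=(0,1,3)):
    def pose(q): p=np.array([0,0,z,0.]); p[[0,1,3]]=q; return p
    r=lambda q: np.ravel([np.subtract(proj(c,P(pose(q),X)),u) for X,u in zip(obj,px)])
    s=least_squares(r,p0); return pose(s.x), np.abs(s.fun).max()
def row(target,yaw,s=None):  # tool pointing down, tool x at yaw
    s=s or env.observe(); R=Ro.from_rotvec(s["eef_rot"])
    T=Ro.from_euler("z",yaw)*Ro.from_euler("x",np.pi)
    return "xyz",(R.inv().apply(np.array(target)-s["ee_pos"])/.05).round(3),"ang",(np.degrees((R.inv()*T).as_rotvec())/8).round(3)
E
python3 - <<'E'
from h import *
c=env.camera("top"); o=lambda a:[(185+(u+.5)/5-.5,110+(v+.5)/5-.5) for u,v in a]
print(fit(c,[(.15,.22,.06),(.15,-.22,.06),(-.15,-.22,.06),(-.15,.22,.06)],o([(46,73),(705,49),(730,497),(58,520)]),0,[.59,.01,.05]))
print(fit(c,[(.045,.052,.006),(.045,-.052,.006),(-.045,.052,.006),(-.045,-.052,.006),(.04,0,.046),(-.04,0,.046)],o([(503,206),(663,200),(509,343),(669,335),(587,190),(588,337)]),.06,[.6,-.12,.05]))
h=fit(c,[(.15,.22,.06),(.15,-.22,.06),(-.15,-.22,.06),(-.15,.22,.06)],o([(46,73),(705,49),(730,497),(58,520)]),0,[.59,.01,.05])[0]
for X in[(0,-.13,.06),(0,-.13,.1),(0,.13,.06)]: print(P(h,X))
b=P(h,(0,-.13,.1)); print(row(b+[0,0,.1],h[3]))
E
```

```text
(array([0.59509367, 0.01361135, 0.        , 0.06726095]), np.float64(0.7560320693602876))
(array([ 0.6045901 , -0.1163767 ,  0.06      ,  0.06206815]), np.float64(2.7993221593515045))
[ 0.603831   -0.11609469  0.06      ]
[ 0.603831   -0.11609469  0.1       ]
[0.58635633 0.1433174  0.06      ]
('xyz', array([10.193, -5.615,  0.901]), 'ang', array([-6.000e-03,  1.000e-03,  2.411e+00]))
```

```bash
python3 -m inch '{"xyz":[[10.2,-5.6,0.9],[10.2,-5.6,0.9],[10.2,-5.6,0.9],[10.2,-5.6,0.9],[10.2,-5.6,0.9],[10.2,-5.6,0.9],[10.2,-5.6,0.9],[10.2,-5.6,0.9],[10.2,-5.6,0.9],[10.2,-5.6,0.9],[10.2,-5.6,0.9],[10.2,-5.6,0.9],[10.2,-5.6,0.9],[10.2,-5.6,0.9],[10.2,-5.6,0.9],[10.2,-5.6,0.9]],"angular":[[0,0,2.4],[0,0,2.4],[0,0,2.4],[0,0,2.4],[0,0,2.4],[0,0,2.4],[0,0,2.4],[0,0,2.4],[0,0,2.4],[0,0,2.4],[0,0,2.4],[0,0,2.4],[0,0,2.4],[0,0,2.4],[0,0,2.4],[0,0,2.4]],"hand":[1,1,1,1,1,1,1,1,1,1,1,1,1,1,1,1]}' 60
python3 - <<'E'
from h import *
import cv2
print(row([.6038,-.1161,.105],.067))
c=env.camera("wrist"); cv2.imwrite("pics/w1.png",cv2.resize(c["img"][:,:,::-1],None,fx=1.5,fy=1.5,interpolation=cv2.INTER_CUBIC))
h=[.5951,.0136,0,.0673]
for X in[(0.045,-.182,.0745),(-.045,-.182,.0745),(.04,-.13,.106),(-.04,-.13,.106),(.045,-.078,.066),(-.045,-.078,.066)]: print(((np.array(proj(c,P(h,X)))+.5)*1.5).round(1))
E
```

```text
time: 1.8
ee_pos: [0.604, -0.1186, 0.2005]
eef_rot: [3.139, 0.104, -0.0]
ft_force: [-0.0, 0.7, -0.2]
finger_gap: 0.0855
grip_force: 0.0
('xyz', array([-1.000e-03, -5.100e-02,  1.909e+00]), 'ang', array([ 0.006,  0.   , -0.005]))
[477.  196.2]
[469.1 346.3]
[382.2 213.3]
[382.8 362.5]
[291.5 195. ]
[300.1 341. ]
```

View pics/w1.png

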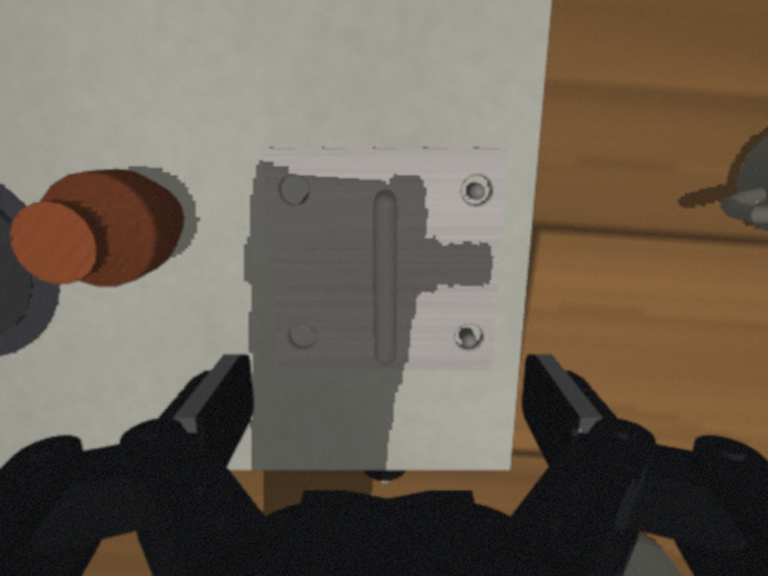

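```bash
python3 -m inch '{"xyz":[[0.06,-0.02,0.5],[0.06,-0.02,1.0],[0.06,-0.02,1.5],[0.06,-0.02,1.9],[0.06,-0.02,2.1],[0.06,-0.02,2.1],[0.06,-0.02,2.1],[0.06,-0.02,2.1],[0.06,-0.02,2.1],[0.06,-0.02,2.1],[0.06,-0.02,2.1],[0.06,-0.02,2.1],[0.06,-0.02,2.1],[0.06,-0.02,2.1]],"angular":[[0,0,0],[0,0,0],[0,0,0],[0,0,0],[0,0,0],[0,0,0],[0,0,0],[0,0,0],[0,0,0],[0,0,0],[0,0,0],[0,0,0],[0,0,0],[0,0,0]],"hand":[1,1,1,1,1,1,-1,-1,-1,-1,-1,-1,-1,-1]}' 60; python3 -c "
from h import *
print(env.observe())"
```

```text
time: 3.25
ee_pos: [0.6077, -0.1158, 0.0958]
eef_rot: [3.139, 0.108, 0.001]
ft_force: [-1.2, -1.4, 5.8]
finger_gap: 0.0099
grip_force: 58.5
{'time': 3.25, 'joint_positions': array([ 0.39569865,  0.46423554, -0.35835034,  1.62926742,  0.17926148,
        1.07995915, -1.51471728]), 'qvel': array([ 0.00011462, -0.00053101, -0.00018163, -0.000191  ,  0.00155051,
        0.00049828,  0.00063963]), 'effort': array([-2.72630174e-01, -6.21229935e+01, -5.04107326e+00, -3.33177567e+01,
       -1.29055264e-02, -5.03317527e-01,  1.39417793e-02]), 'ee_pos': array([ 0.60771302, -0.11575079,  0.09579852]), 'eef_rot': array([3.13945848e+00, 1.07778252e-01, 9.35073576e-04]), 'ft_force': array([-1.19958009, -1.44587154,  5.83820549]), 'moment': array([-0.01747992,  0.27107053, -0.04113746]), 'grip_force': 58.54813098907471, 'finger_gap': 0.009888572227278061}
```

```bash
python3 -m inch '{"xyz":[[0,0,-0.1],[0,0,-0.3],[0,0,-0.6],[0,0,-1.0],[0,0,-1.4],[0,0,-1.8],[0,0,-2],[-0.3,0.4,-2],[-0.7,1.0,-2],[-1.2,1.6,-2],[-1.7,2.3,-2],[-2.2,3.0,-2],[-2.6,3.6,-2],[-2.83,3.9,-2],[-2.83,3.9,-1.7],[-2.83,3.9,-1.2],[-2.83,3.9,-0.7],[-2.83,3.9,-0.2],[-2.83,3.9,0.2],[-2.83,3.9,0.2]],"angular":[[0,0,0],[0,0,0],[0,0,0],[0,0,0],[0,0,0],[0,0,0],[0,0,0],[0,0,0],[0,0,0],[0,0,0],[0,0,0],[0,0,0],[0,0,0],[0,0,0],[0,0,0],[0,0,0],[0,0,0],[0,0,0],[0,0,0],[0,0,0]],"hand":[-1,-1,-1,-1,-1,-1,-1,-1,-1,-1,-1,-1,-1,-1,-1,-1,-1,-1,-1,-1]}' 60; python3 - <<'E'
from h import *
import cv2
s=env.observe();print(s["ee_pos"],s["eef_rot"],s["ft_force"],s["moment"])
c=env.camera("scene"); cv2.imwrite("pics/s1.png",cv2.resize(c["img"][120:320,60:360,::-1],None,fx=2.6,fy=2.6,interpolation=cv2.INTER_CUBIC))
E
```

```text
time: 5.25
ee_pos: [0.4783, -0.3179, 0.0822]
eef_rot: [-3.136, -0.11, 0.007]
ft_force: [-0.9, 0.0, -3.6]
finger_gap: 0.0099
grip_force: 58.6
[ 0.47830396 -0.31791195  0.08220395] [-3.13604567 -0.10963799  0.00686463] [-0.8674804   0.01591846 -3.64007777] [ 0.0648646   0.03240271 -0.01603909]
```

View pics/s1.png

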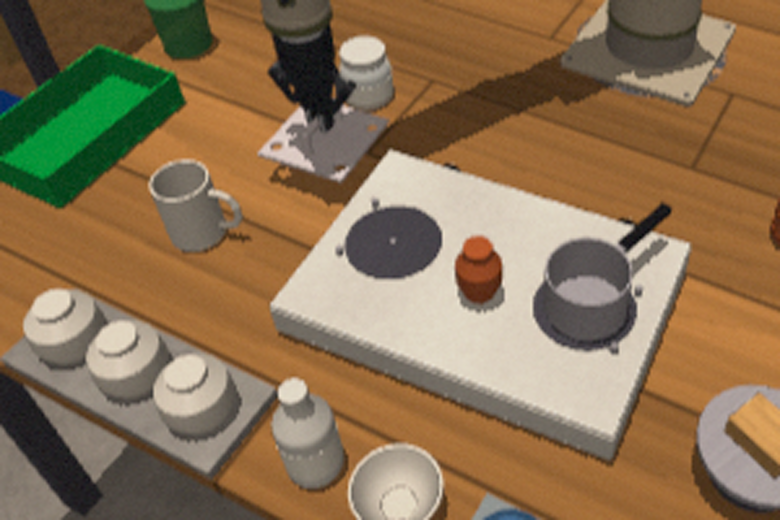

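The cover hangs level over a clear patch between mug and jar, and the right ring is bare. Lowering it.

```bash
python3 -m inch '{"xyz":[[0,0,0.3],[0,0,0.6],[0,0,0.8],[0,0,0.87],[0,0,0.9],[0,0,0.92],[0,0,0.93],[0,0,0.93],[0,0,0.93]],"angular":[[0,0,0],[0,0,0],[0,0,0],[0,0,0],[0,0,0],[0,0,0],[0,0,0],[0,0,0],[0,0,0]],"hand":[-1,-1,-1,-1,-1,-1,-1,-1,-1]}' 60
```

```text
time: 6.2
ee_pos: [0.4799, -0.3201, 0.0392]
eef_rot: [3.139, 0.108, 0.001]
ft_force: [0.3, -1.0, -3.7]
finger_gap: 0.0096
grip_force: 58.8
```

```bash
python3 -m inch '{"xyz":[[0,0,0.02],[0,0,0.04],[0,0,0.05],[0,0,0.05]],"angular":[[0,0,0],[0,0,0],[0,0,0],[0,0,0]],"hand":[-1,-1,-1,-1]}' 60;  python3 -m inch '{"xyz":[[0,0,0.01],[0,0,0.02],[0,0,0.02]],"angular":[[0,0,0],[0,0,0],[0,0,0]],"hand":[-1,-1,-1]}' 60
```

```text
time: 6.6
ee_pos: [0.4796, -0.3199, 0.0362]
eef_rot: [-3.14, -0.108, 0.0]
ft_force: [0.5, -0.1, -4.0]
finger_gap: 0.0099
grip_force: 58.8
time: 6.9
ee_pos: [0.4797, -0.32, 0.0358]
eef_rot: [3.14, 0.108, 0.0]
ft_force: [-3.3, 1.8, 5.2]
finger_gap: 0.01
grip_force: 59.5
```

```bash
python3 -m inch '{"xyz":[[0,0,0],[0,0,0],[0,0,0],[0,0,0],[0,0,0],[0,0,-0.3],[0,0,-1],[0,0,-2],[0,0,-3],[0,0,-4.2]],"angular":[[0,0,0],[0,0,0],[0,0,0],[0,0,0],[0,0,0],[0,0,0],[0,0,0],[0,0,0],[0,0,0],[0,0,0]],"hand":[0,1,1,1,1,1,1,1,1,1]}' 60;  python3 -m inch '{"xyz":[[0.1,-0.8,-0.2],[0.2,-1.8,-0.2],[0.3,-2.8,-0.2],[0.4,-3.8,-0.2],[0.4,-4.8,-0.2],[0.5,-5.8,-0.2],[0.6,-6.8,-0.2],[0.7,-7.8,-0.2],[0.86,-8.7,-0.2],[0.86,-9.57,-0.2],[0.86,-9.57,-0.2],[0.86,-9.57,-0.2],[0.86,-9.57,-0.2]],"angular":[[0,0,0.2],[0,0,0.5],[0,0,0.8],[0,0,1.1],[0,0,1.4],[0,0,1.7],[0,0,2],[0,0,2.3],[0,0,2.5],[0,0,2.65],[0,0,2.65],[0,0,2.65],[0,0,2.65]],"hand":[1,1,1,1,1,1,1,1,1,1,1,1,1]}' 60
python3 - <<'E'
from h import *
import cv2
s=env.observe();print(s["ee_pos"],s["eef_rot"],s["ft_force"])
c=env.camera("wrist"); cv2.imwrite("pics/w2.png",cv2.resize(c["img"][:,:,::-1],None,fx=1.5,fy=1.5,interpolation=cv2.INTER_CUBIC))
p=[.577,.14,.06,-.30]
for X in[(-.06,0,.058),(-.152,0,.058),(.05,0,.072),(-.05,0,.072),(0,.05,.072),(0,-.05,.072)]: print(((np.array(proj(c,P(p,X)))+.5)*1.5).round(1))
E
```

```text
time: 7.9
ee_pos: [0.4794, -0.3196, 0.2387]
eef_rot: [3.139, 0.108, 0.002]
ft_force: [0.9, -0.4, -0.6]
finger_gap: 0.0856
grip_force: 0.0
time: 9.2
ee_pos: [0.49, 0.1592, 0.2458]
eef_rot: [3.105, -0.473, 0.001]
ft_force: [1.4, 0.0, -0.1]
finger_gap: 0.0855
grip_force: 0.0
[0.48998561 0.15923589 0.24578791] [ 3.10499566e+00 -4.73364745e-01  1.11205494e-03] [ 1.41307681  0.02529482 -0.0836077 ]
[374.3 225.3]
[375.9 372.5]
[370.9  -3. ]
[373.4 210.8]
[272.  110.7]
[472.3 110.1]
```

View pics/w2.png

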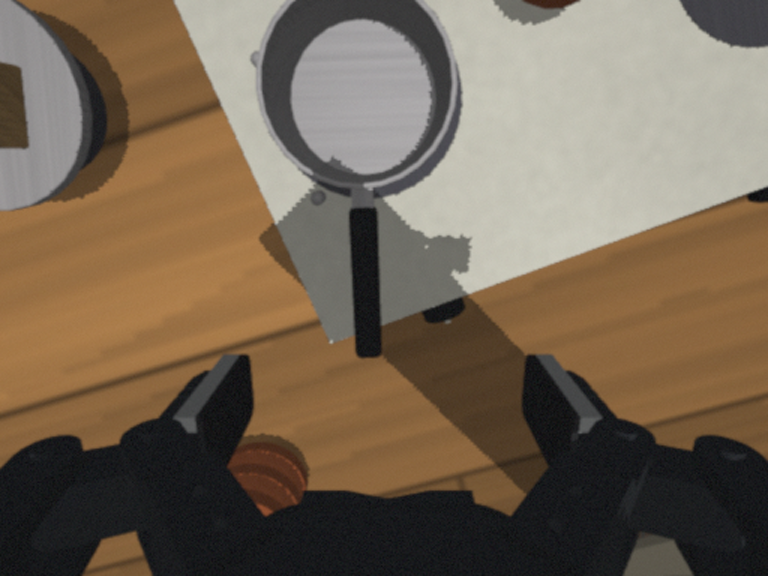

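```bash
python3 - <<'E'
from h import *
c=env.camera("wrist"); s=env.observe()
o=lambda a:[((u+.5)/1.5-.5,(v+.5)/1.5-.5) for u,v in a]
p,e=fit(c,[(-.06,0,.0645),(-.152,0,.0645),(0,.05,.072),(0,-.05,.072)],o([(364,208),(369,356),(257,85),(461,85)]),.06,[.577,.14,-.3])
print(p,e,np.degrees(p[3]))
# hotplate in the wrist view: front-left top corner & pin
h=[.5951,.0136,0,.0673]
for X in[(-.15,.22,.06),(-.045,.182,.0745),(.045,.182,.0745)]: print(((np.array(proj(c,P(h,X)))+.5)*1.5).round(1))
g=P(p,(-.105,0,.053)); print(g,row(g,p[3]))
E
```

```text
[ 0.58989804  0.1417734   0.06       -0.29024159] 2.465924076994952 -16.62961819073749
[329.6 351.4]
[316.8 203.9]
[256.5  63.3]
[0.48928969 0.17182269 0.113     ] ('xyz', array([-0.093, -0.242,  2.652]), 'ang', array([ 0.004, -0.004, -0.095]))
```

The pan (rim about x 257–461, handle (364,208)–(369,356)) sits centred on the left ring. Gripping the handle.

```bash
python3 -m inch '{"xyz":[[-0.09,-0.24,0.5],[-0.09,-0.24,1.2],[-0.09,-0.24,1.9],[-0.09,-0.24,2.4],[-0.09,-0.24,2.64],[-0.09,-0.24,2.64],[-0.09,-0.24,2.64],[-0.09,-0.24,2.64],[-0.09,-0.24,2.64],[-0.09,-0.24,2.64],[-0.09,-0.24,2.64],[-0.09,-0.24,2.64],[-0.09,-0.24,2.64],[-0.09,-0.24,2.64],[-0.09,-0.24,2.64]],"angular":[[0,0,-0.1],[0,0,-0.1],[0,0,-0.1],[0,0,-0.1],[0,0,-0.1],[0,0,-0.1],[0,0,-0.1],[0,0,-0.1],[0,0,-0.1],[0,0,-0.1],[0,0,-0.1],[0,0,-0.1],[0,0,-0.1],[0,0,-0.1],[0,0,-0.1]],"hand":[1,1,1,1,1,1,-0.2,-0.4,-0.5,-0.6,-1,-1,-1,-1,-1]}' 40; python3 - <<'E'
from h import *
s=env.observe();print(s["ee_pos"],s["eef_rot"],s["ft_force"],s["moment"])
E
```

```text
time: 10.8
ee_pos: [0.4891, 0.1734, 0.1136]
eef_rot: [-3.109, 0.449, -0.001]
ft_force: [-1.1, 0.8, 5.4]
finger_gap: 0.0154
grip_force: 42.2
[0.4891445  0.17343731 0.11361796] [-3.10906333e+00  4.49444589e-01 -6.56736338e-04] [-1.11150596  0.79585178  5.39803275] [0.0227772  0.23474604 0.07966891]
```

```bash
python3 -m inch '{"xyz":[[0,0,-0.005],[0,0,-0.005],[0,0,-0.005]],"angular":[[0,0,0],[0,0,0],[0,0,0]],"hand":[-1,-1,-1]}' 60; python3 - <<'E'
from h import *
s=env.observe();print(s["ee_pos"],s["eef_rot"],s["ft_force"],s["moment"])
E
```

```text
time: 11.1
ee_pos: [0.4892, 0.1734, 0.1137]
eef_rot: [-3.109, 0.45, -0.001]
ft_force: [-0.7, 0.8, 5.3]
finger_gap: 0.015
grip_force: 61.9
[0.48918318 0.17340671 0.11371776] [-3.10894669e+00  4.49555711e-01 -6.94546740e-04] [-0.6962759   0.82612198  5.25739397] [ 0.18892808 -0.04879072  0.10001926]
```

```bash
python3 -m inch '{"xyz":[[0,0,-0.005],[0,0,-0.01],[0,0,-0.01]],"angular":[[0,0,0],[0,0,0],[0,0,0]],"hand":[-1,-1,-1]}'; python3 - <<'E'
from h import *
s=env.observe();print(s["ee_pos"],s["eef_rot"],s["ft_force"],s["moment"])
E
```

```text
time: 11.4
ee_pos: [0.4892, 0.1732, 0.1139]
eef_rot: [-3.109, 0.45, -0.0]
ft_force: [2.3, 1.1, -0.3]
finger_gap: 0.0146
grip_force: 61.4
[0.48916539 0.17315831 0.11393545] [-3.10913711e+00  4.49734759e-01 -4.62268080e-04] [ 2.33670059  1.1391711  -0.26357146] [ 0.30361764 -0.53195492  0.14866476]
```

```bash
python3 -m inch '{"xyz":[[-0.02,0.06,0],[-0.06,0.18,0],[-0.12,0.36,0],[-0.2,0.6,0],[-0.28,0.84,0],[-0.36,1.08,0],[-0.44,1.32,0],[-0.52,1.56,0],[-0.6,1.8,0],[-0.68,2.05,0],[-0.75,2.25,0],[-0.8,2.43,0],[-0.8,2.43,0]],"angular":[[0,0,0],[0,0,0],[0,0,0],[0,0,0],[0,0,0],[0,0,0],[0,0,0],[0,0,0],[0,0,0],[0,0,0],[0,0,0],[0,0,0],[0,0,0]],"hand":[-1,-1,-1,-1,-1,-1,-1,-1,-1,-1,-1,-1,-1]}'; python3 - <<'E'
from h import *
import cv2
s=env.observe();print(s["ee_pos"],s["eef_rot"],s["ft_force"],s["moment"])
c=env.camera("top")
cv2.imwrite("pics/t2.png",cv2.resize(c["img"][110:220,185:345,::-1],None,fx=5,fy=5,interpolation=cv2.INTER_CUBIC))
E
```

```text
time: 12.7
ee_pos: [0.4153, 0.0666, 0.1139]
eef_rot: [3.108, -0.453, -0.002]
ft_force: [-2.6, -0.7, 0.0]
finger_gap: 0.0145
grip_force: 61.2
[0.41526734 0.06659022 0.11394485] [ 3.10755196e+00 -4.52588832e-01 -1.54893010e-03] [-2.62359614 -0.66699482  0.01902822] [-0.16706234  0.46090812 -0.14955155]
```

View pics/t2.png

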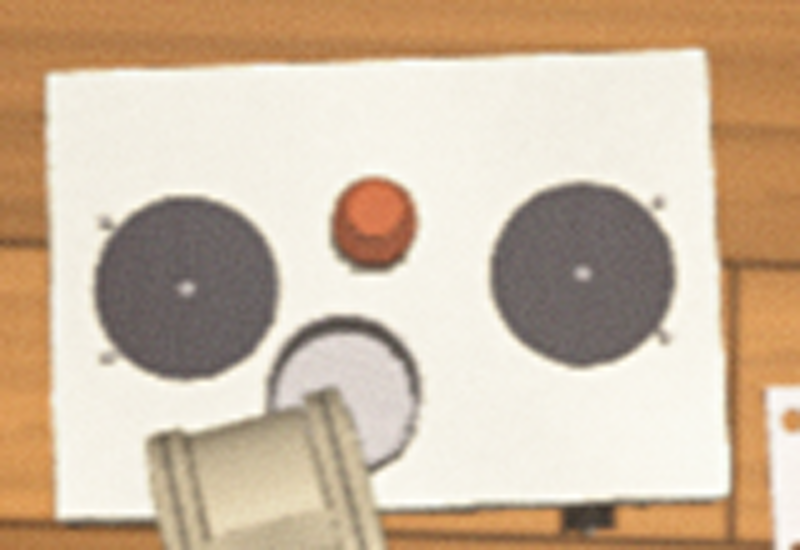

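```bash
python3 - <<'E'
from h import *
c=env.camera("top")
q=lambda u,v,z:ray(c,185+(u+.5)/5-.5,110+(v+.5)/5-.5,z)
l,r,v=q(186,288,.06),q(583,273,.06),q(373,222,.145-.04)
a,b,t=q(268,395,.132),q(422,392,.132),q(343,315,.132)
print(l,r,v,np.degrees(np.arctan2(-(l-r)[0],(l-r)[1])),np.linalg.norm(l-r))
pc=np.array([t[0]-.05,(a[1]+b[1])/2]); print(a,b,t,pc)
s=env.observe(); R=Ro.from_rotvec(s["eef_rot"]); print(R.inv().apply(np.array([*(r[:2]-pc),0]))/.05)
x=R.apply([1,0,0]);print(x, s["ee_pos"]+.105*x)
E
```

```text
[0.58724711 0.14375654 0.06      ] [ 0.60507883 -0.11602333  0.06      ] [0.62564321 0.02252855 0.105     ] 3.9267179027032255 0.26039115037585014
[0.50927445 0.0842279  0.132     ] [ 0.51402436 -0.0110465   0.132     ] [0.56078056 0.03936877 0.132     ] [0.51078056 0.0365907 ]
[2.67696682e+00 2.38895992e+00 8.42990073e-04]
[ 9.58608599e-01 -2.84726177e-01 -7.46931304e-04] [0.51640698 0.03742802 0.1138383 ]
```

```bash
python3 -m inch '{"xyz":[[0.05,0.1,0],[0.14,0.37,0],[0.24,0.65,0],[0.34,0.9,0],[0.45,1.13,0],[0.7,1.29,0],[1.0,1.47,0],[1.3,1.65,0],[1.55,1.79,0],[1.8,1.93,0],[2.05,2.07,0],[2.3,2.22,0],[2.5,2.34,0],[2.6,2.4,0],[2.64,2.42,0],[2.64,2.42,0],[2.64,2.42,0]],"angular":[[0,0,0],[0,0,0],[0,0,0],[0,0,0],[0,0,0],[0,0,0],[0,0,0],[0,0,0],[0,0,0],[0,0,0],[0,0,0],[0,0,0],[0,0,0],[0,0,0],[0,0,0],[0,0,0],[0,0,0]],"hand":[-1,-1,-1,-1,-1,-1,-1,-1,-1,-1,-1,-1,-1,-1,-1,-1,-1]}'; python3 - <<'E'
from h import *
import cv2
s=env.observe();print(s["ee_pos"],s["eef_rot"],s["ft_force"],s["moment"])
c=env.camera("scene")
cv2.imwrite("pics/s2.png",cv2.resize(c["img"][150:290,140:340,::-1],None,fx=4,fy=4,interpolation=cv2.INTER_CUBIC))
E
```

```text
time: 14.5
ee_pos: [0.5087, -0.0855, 0.1141]
eef_rot: [3.109, -0.45, 0.001]
ft_force: [2.0, -1.0, -2.8]
finger_gap: 0.0149
grip_force: 60.9
[ 0.50867916 -0.08553487  0.11414445] [ 3.10886830e+00 -4.49834119e-01  1.37877337e-03] [ 2.01610911 -0.98595035 -2.82850208] [-0.11639772 -0.22095549 -0.06852274]
```

View pics/s2.png

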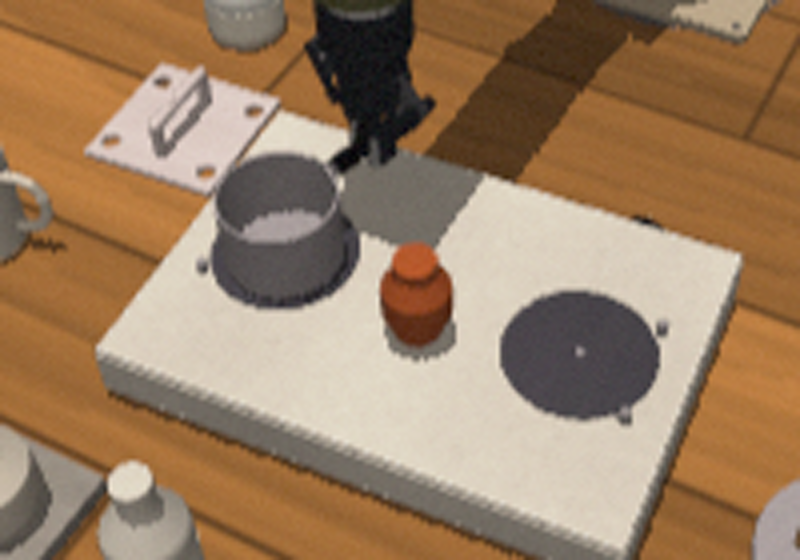

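```bash
python3 - <<'E'
from h import *
import cv2
c=env.camera("scene")
pc=lambda X:((np.array(proj(c,X))-[140,150]+.5)*4)
l=ray(c,140+580.5/4-.5,150+352.5/4-.5,.06);print("left ring by scene",l)
th=np.linspace(0,2*np.pi,180)
def ext(cx,cy,z,r):
    p=np.array([pc((cx+r*np.cos(a),cy+r*np.sin(a),z)) for a in th]);return p.min(0).round(1),p.max(0).round(1)
r=(l[0]+.0175,l[1]-.2594)
print("ring",ext(*r,.06,.062)); print("panbase",ext(*r,.06,.05)); print("panrim",ext(*r,.132,.05))
print("per mm x,y",[(pc((r[0]+d,r[1]+e,.06))-pc((*r,.06))) for d,e in((.01,0),(0,.01))])
g=cv2.resize(c["img"][150:290,140:340],None,fx=4,fy=4,interpolation=cv2.INTER_CUBIC)
cv2.imwrite("pics/s3.png",cv2.resize(c["img"][180:232,182:242,::-1],None,fx=11,fy=11,interpolation=cv2.INTER_CUBIC))
E
```

```text
left ring by scene [0.58909929 0.1439838  0.06      ]
ring (array([210.7, 196.8]), array([361. , 310.2]))
panbase (array([225.4, 207.1]), array([346.5, 298.5]))
panrim (array([213.7, 147.3]), array([340.6, 239.2]))
per mm x,y [array([-6.56728274,  8.15246127]), array([10.22695546,  4.21101686])]
```

View pics/s3.png

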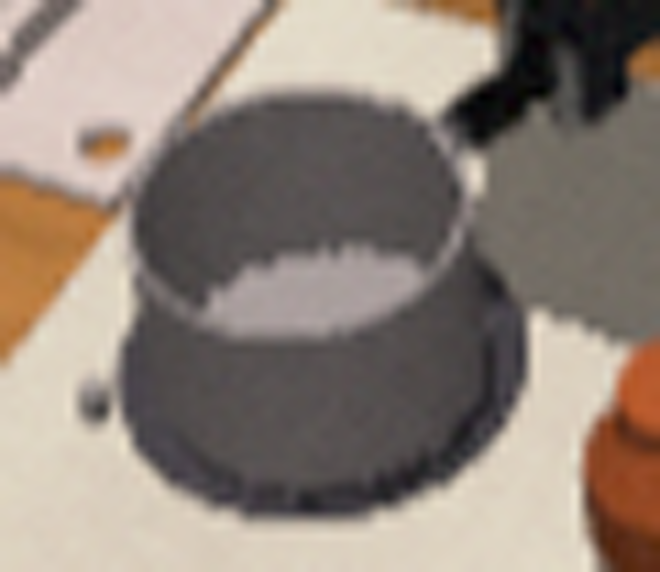

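```bash
python3 -m inch '{"xyz":[[0,0,0.006],[0,0,0.006],[0,0,0.006],[0,0,0.006],[0,0,0.006],[0,0,0.006],[0,0,0.006],[0,0,0.006],[0,0,-0.5],[0,0,-1.3],[0,0,-2.1],[0,0,-2.8],[0,0,-2.8]],"angular":[[0,0,0],[0,0,0],[0,0,0],[0,0,0],[0,0,0],[0,0,0],[0,0,0],[0,0,0],[0,0,0],[0,0,0],[0,0,0],[0,0,0],[0,0,0]],"hand":[-1,-1,-0.5,-0.2,0.2,1,1,1,1,1,1,1,1]}'; python3 - <<'E'
from h import *
s=env.observe();print(s["ee_pos"],s["ft_force"])
c=env.camera("wrist"); cc=-np.array(c["R"]).T@c["t"]; print("cam",cc,np.array(c["R"]).T[:,2])
print(ray(c,256,192,.1),proj(c,[.6065,-.1165,.06]))
E
```

```text
time: 15.9
ee_pos: [0.5107, -0.0855, 0.2591]
eef_rot: [3.109, -0.45, 0.013]
ft_force: [0.2, -0.4, 0.4]
finger_gap: 0.0854
grip_force: 0.0
[ 0.51066424 -0.08550258  0.25914736] [ 0.19571028 -0.42627622  0.40172094]
cam [ 0.57750128 -0.10515277  0.38826555] [-0.25957411  0.07585352 -0.96273959]
[ 0.49463525 -0.07880911  0.1       ] (np.float64(260.38247272194394), np.float64(68.8616940250572))
```

```bash
python3 -m inch '{"xyz":[[0.6,0,0],[1.1,0,0],[1.1,0,0],[1.1,0,0]],"angular":[[0,0,0],[0,0,0],[0,0,0],[0,0,0]],"hand":[1,1,1,1]}'; python3 - <<'E'
from h import *
import cv2,pickle
c=env.camera("wrist"); pickle.dump(c,open("w3.pkl","wb"))
u,v=map(int,proj(c,[.6065,-.1165,.06])); print(u,v)
u0=max(u-120,0);v0=max(v-120,0);print(u0,v0)
im=c["img"][v0:v0+200,u0:u0+260,::-1]
cv2.imwrite("pics/w3.png",cv2.resize(im,None,fx=3,fy=3,interpolation=cv2.INTER_CUBIC))
E
```

```text
time: 16.35
ee_pos: [0.5608, -0.1008, 0.2525]
eef_rot: [-3.109, 0.449, 0.004]
ft_force: [-1.0, -0.4, -0.3]
finger_gap: 0.0852
grip_force: 0.0
259 120
139 0
```

View pics/w3.png

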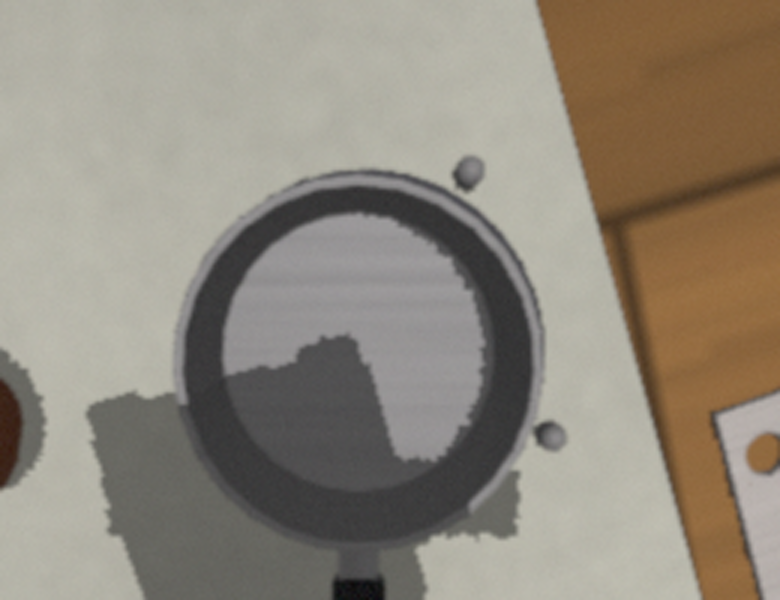

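```bash
python3 - <<'E'
from h import *
import pickle
c=pickle.load(open("w3.pkl","rb"))
q=lambda u,v,z:ray(c,139+(u+.5)/3-.5,(v+.5)/3-.5,z)
a,b=q(471,168,.0745),q(553,436,.0745)
print("pins",a,b,np.linalg.norm(a-b))
d=(a-b)/np.linalg.norm(a-b); n=np.array([-d[1],d[0],0])
print("yaw",np.arctan2(d[1],d[0]))
ring=(a+b)/2+n*.052; print("ring",ring)
yw=.0675; ring2=(a+b)/2+.052*np.array([-np.sin(yw),np.cos(yw),0]);print(ring2)
P4=[q(176,360,.132),q(541,355,.132),q(358,173,.132),q(358,547,.132)]
for p in P4:print(p)
pc=np.mean(P4,0)
print("pan",pc,np.linalg.norm(P4[0]-P4[1]),np.linalg.norm(P4[2]-P4[3]),"err pan-ring",pc-ring,pc-ring2)
E
```

```text
pins [ 0.65460354 -0.16532398  0.0745    ] [ 0.56590068 -0.17090872  0.0745    ] 0.08887850144787864
yaw 0.06287708761631523
ring [ 0.60698465 -0.11621911  0.0745    ]
[ 0.60674477 -0.11623477  0.0745    ]
[ 0.62612604 -0.06955465  0.132     ]
[ 0.59976906 -0.16332522  0.132     ]
[ 0.65674793 -0.12927293  0.132     ]
[ 0.56266025 -0.10146453  0.132     ]
pan [ 0.61132582 -0.11590433  0.132     ] 0.09740435862934889 0.09811115327243757 err pan-ring [0.00434116 0.00031478 0.0575    ] [0.00458104 0.00033044 0.0575    ]
```

```bash
python3 -m inch '{"xyz":[[-0.5,0,0],[-1.1,0,0.3],[-1.1,0,1.1],[-1.1,0,1.9],[-1.1,0,2.5],[-1.1,0,2.79],[-1.1,0,2.79],[-1.1,0,2.79],[-1.1,0,2.79],[-1.1,0,2.79],[-1.1,0,2.79],[-1.1,0,2.79],[-1.1,0,2.79],[-1.1,0,2.79],[-1.1,0,2.79],[-1.1,0,2.79]],"angular":[[0,0,0],[0,0,0],[0,0,0],[0,0,0],[0,0,0],[0,0,0],[0,0,0],[0,0,0],[0,0,0],[0,0,0],[0,0,0],[0,0,0],[0,0,0],[0,0,0],[0,0,0],[0,0,0]],"hand":[1,1,1,1,1,1,1,-0.2,-0.4,-0.5,-0.6,-1,-1,-1,-1,-1]}' 40
```

```text
time: 18.0
ee_pos: [0.5087, -0.0854, 0.115]
eef_rot: [3.109, -0.45, 0.001]
ft_force: [-1.5, 0.1, 5.5]
finger_gap: 0.0149
grip_force: 42.1
```

```bash
python3 -m inch '{"xyz":[[0,0,-0.01],[-0.01,0.005,-0.015],[-0.02,0.01,-0.015],[-0.04,0.02,-0.015],[-0.06,0.03,-0.015],[-0.075,0.04,-0.015],[-0.075,0.04,-0.015],[-0.075,0.04,-0.015]],"angular":[[0,0,0],[0,0,0],[0,0,0],[0,0,0],[0,0,0],[0,0,0],[0,0,0],[0,0,0]],"hand":[-1,-1,-1,-1,-1,-1,-1,-1]}' 40; python3 - <<'E'
from h import *
s=env.observe();print(s["ee_pos"],s["ft_force"])
E
```

```text
time: 18.8
ee_pos: [0.5041, -0.0863, 0.1152]
eef_rot: [3.109, -0.45, -0.001]
ft_force: [0.2, 0.9, -1.5]
finger_gap: 0.0152
grip_force: 41.3
[ 0.50406048 -0.08626523  0.11519995] [ 0.20421916  0.90980313 -1.52864536]
```

```bash
python3 -m inch '{"xyz":[[0,0,0.003],[0,0,0.003],[0,0,0.003],[0,0,0.003],[0,0,0.003],[0,0,0.003],[0,0,0.003],[0,0,-0.5],[0,0,-1.3],[0,0,-2.1],[0,0,-2.5],[0,0,-2.5],[0,0,-2.5]],"angular":[[0,0,0],[0,0,0],[0,0,0],[0,0,0],[0,0,0],[0,0,0],[0,0,0],[0,0,0],[0,0,0],[0,0,0],[0,0,0],[0,0,0],[0,0,0]],"hand":[-1,-0.5,-0.2,0.2,1,1,1,1,1,1,1,1,1]}'; python3 - <<'E'
from h import *
print(row([.4797,-.320,.16],.0687))
E
```

```text
time: 20.1
ee_pos: [0.5043, -0.0863, 0.2402]
eef_rot: [3.109, -0.45, 0.001]
ft_force: [0.8, -0.9, -1.8]
finger_gap: 0.0853
grip_force: 0.0
('xyz', array([0.852, 4.621, 1.605]), 'ang', array([ 2.00e-03, -3.00e-03, -2.55e+00]))
```

```bash
python3 -m inch '{"xyz":[[0.2,0.6,0],[0.35,1.5,0],[0.5,2.4,0],[0.65,3.3,0],[0.8,4.1,0.2],[0.852,4.62,0.7],[0.852,4.62,1.4],[0.852,4.62,1.6],[0.852,4.62,1.6],[0.852,4.62,1.6]],"angular":[[0,0,-0.3],[0,0,-0.8],[0,0,-1.3],[0,0,-1.8],[0,0,-2.2],[0,0,-2.55],[0,0,-2.55],[0,0,-2.55],[0,0,-2.55],[0,0,-2.55]],"hand":[1,1,1,1,1,1,1,1,1,1]}'; python3 - <<'E'
from h import *
import cv2
print(row([.4797,-.320,.0362],.0687))
c=env.camera("top")
p=lambda X:(np.array(proj(c,X))-[185,110]+.5)*5
# dark ring crescent around pan: compare extents of dark-ish region near right ring
im=c["img"].astype(int); print("pan grey rows/cols, left ring and right ring bbox at 5x crop coords")
g=im.max(2)
for name,(x0,x1,y0,y1) in{"L":(197,245,143,190),"R":(276,327,140,190)}.items():
    sub=(g[y0:y1,x0:x1]<135); n,lab,st,ce=cv2.connectedComponentsWithStats(sub.astype(np.uint8)); k=1+st[1:,4].argmax()
    print(name,(st[k,:4]+[x0-185,y0-110,0,0])*5,st[k,4])
E
```

```text
time: 21.1
ee_pos: [0.4805, -0.3192, 0.1613]
eef_rot: [3.139, 0.11, 0.001]
ft_force: [1.2, -0.5, 0.8]
finger_gap: 0.0853
grip_force: 0.0
('xyz', array([-0.019,  0.014,  2.501]), 'ang', array([ 0.002, -0.005,  0.009]))
pan grey rows/cols, left ring and right ring bbox at 5x crop coords
L [ 95 200 180 180] 998
R [495 205 175 195] 256
```

```bash
python3 -m inch '{"xyz":[[-0.02,0.015,0.5],[-0.02,0.015,1.2],[-0.02,0.015,1.9],[-0.02,0.015,2.3],[-0.02,0.015,2.5],[-0.02,0.015,2.5],[-0.02,0.015,2.5],[-0.02,0.015,2.5],[-0.02,0.015,2.5],[-0.02,0.015,2.5],[-0.02,0.015,2.5],[-0.02,0.015,2.5],[-0.02,0.015,2.5],[-0.02,0.015,2.5]],"angular":[[0,0,0],[0,0,0],[0,0,0],[0,0,0],[0,0,0],[0,0,0],[0,0,0],[0,0,0],[0,0,0],[0,0,0],[0,0,0],[0,0,0],[0,0,0],[0,0,0]],"hand":[1,1,1,1,1,1,-0.2,-0.5,-1,-1,-1,-1,-1,-1]}' 60; python3 -m inch '{"xyz":[[0,0,-0.1],[0,0,-0.4],[0,0,-0.9],[0,0,-1.6],[0,0,-2.4],[0,0,-3.2],[0,0,-4],[0,0,-4.3],[0,0,-4.3],[0,0,-4.3]],"angular":[[0,0,0],[0,0,0],[0,0,0],[0,0,0],[0,0,0],[0,0,0],[0,0,0],[0,0,0],[0,0,0],[0,0,0]],"hand":[-1,-1,-1,-1,-1,-1,-1,-1,-1,-1]}'; python3 - <<'E'
from h import *
s0=np.array([.6077,-.1158])
t=s0+.26*np.array([-np.sin(.067),np.cos(.067)]);print(t)
print(row([*t,.16],.0687),row([*t,.0958],.0687), env.observe()["ft_force"])
E
```

```text
time: 22.55
ee_pos: [0.479, -0.3209, 0.0358]
eef_rot: [3.139, 0.108, 0.001]
ft_force: [-1.5, -0.3, 6.1]
finger_gap: 0.0099
grip_force: 58.5
time: 23.55
ee_pos: [0.4782, -0.3204, 0.2487]
eef_rot: [-3.139, -0.108, 0.003]
ft_force: [-0.1, -0.4, -4.5]
finger_gap: 0.01
grip_force: 58.7
[0.59029303 0.14361665]
('xyz', array([ 2.878, -9.102,  1.78 ]), 'ang', array([-0.008,  0.012,  0.   ])) ('xyz', array([ 2.88 , -9.101,  3.064]), 'ang', array([-0.008,  0.012,  0.   ])) [-0.14481051 -0.38119904 -4.47231773]
```

```bash
python3 -m inch '{"xyz":[[0.1,-0.3,0],[0.3,-0.9,0],[0.5,-1.6,0],[0.75,-2.4,0],[1.0,-3.2,0],[1.25,-4.0,0],[1.5,-4.8,0],[1.75,-5.6,0],[2.0,-6.4,0],[2.25,-7.2,0],[2.5,-8.0,0],[2.7,-8.6,0],[2.87,-9.1,0],[2.87,-9.1,0.5],[2.87,-9.1,1.2],[2.87,-9.1,1.9],[2.87,-9.1,2.3],[2.87,-9.1,2.4],[2.87,-9.1,2.4],[2.87,-9.1,2.4]],"angular":[[0,0,0],[0,0,0],[0,0,0],[0,0,0],[0,0,0],[0,0,0],[0,0,0],[0,0,0],[0,0,0],[0,0,0],[0,0,0],[0,0,0],[0,0,0],[0,0,0],[0,0,0],[0,0,0],[0,0,0],[0,0,0],[0,0,0],[0,0,0]],"hand":[-1,-1,-1,-1,-1,-1,-1,-1,-1,-1,-1,-1,-1,-1,-1,-1,-1,-1,-1,-1]}'; python3 - <<'E'
from h import *
print(row([.5896,.1438,.0958],.0687), env.observe()["ft_force"])
E
```

```text
time: 25.55
ee_pos: [0.591, 0.1437, 0.1312]
eef_rot: [-3.139, -0.108, -0.002]
ft_force: [0.4, -0.6, -3.3]
finger_gap: 0.01
grip_force: 58.7
('xyz', array([-0.028, -0.005,  0.707]), 'ang', array([-0.003, -0.007,  0.003])) [ 0.35129087 -0.56809434 -3.28056647]
```

```bash
python3 -m inch '{"xyz":[[-0.02,0,0.1],[-0.02,0,0.2],[-0.02,0,0.3],[-0.02,0,0.36],[-0.02,0,0.4],[-0.02,0,0.44]],"angular":[[0,0,0],[0,0,0],[0,0,0],[0,0,0],[0,0,0],[0,0,0]],"hand":[-1,-1,-1,-1,-1,-1]}'; python3 -m inch '{"xyz":[[0,0,0.05],[0,0,0.1],[0,0,0.15],[0,0,0.19],[0,0,0.21],[0,0,0.21]],"angular":[[0,0,0],[0,0,0],[0,0,0],[0,0,0],[0,0,0],[0,0,0]],"hand":[-1,-1,-1,-1,-1,-1]}'
```

```text
time: 26.15
ee_pos: [0.5898, 0.143, 0.1082]
eef_rot: [3.14, 0.108, 0.0]
ft_force: [0.3, -0.7, -4.2]
finger_gap: 0.01
grip_force: 58.7
time: 26.75
ee_pos: [0.5897, 0.143, 0.0976]
eef_rot: [3.14, 0.108, -0.0]
ft_force: [-0.6, -0.2, -3.3]
finger_gap: 0.0099
grip_force: 58.7
```

```bash
python3 -m inch '{"xyz":[[0,0,0.015],[0,0,0.025],[0,0,0.03],[0,0,0.03]],"angular":[[0,0,0],[0,0,0],[0,0,0],[0,0,0]],"hand":[-1,-1,-1,-1]}'; python3 -m inch '{"xyz":[[0,0,0.005],[0,0,0.01],[0,0,0.01]],"angular":[[0,0,0],[0,0,0],[0,0,0]],"hand":[-1,-1,-1]}'
```

```text
time: 27.15
ee_pos: [0.5897, 0.143, 0.0963]
eef_rot: [3.14, 0.108, 0.0]
ft_force: [-0.1, -0.6, -3.5]
finger_gap: 0.0102
grip_force: 58.7
time: 27.45
ee_pos: [0.5898, 0.1431, 0.0959]
eef_rot: [-3.14, -0.108, -0.0]
ft_force: [0.3, 0.1, -2.8]
finger_gap: 0.0101
grip_force: 58.9
```

```bash
python3 -m inch '{"xyz":[[0,0,0.005],[0,0,0.01],[0,0,0.01]],"angular":[[0,0,0],[0,0,0],[0,0,0]],"hand":[-1,-1,-1]}'
```

```text
time: 27.75
ee_pos: [0.5898, 0.1431, 0.0958]
eef_rot: [3.14, 0.108, 0.001]
ft_force: [-4.5, -0.2, 5.7]
finger_gap: 0.0102
grip_force: 59.5
```

Contact at exactly the height it had when seated. Releasing and backing off, then checking with image code.

```bash
python3 -m inch '{"xyz":[[0,0,0],[0,0,0],[0,0,0],[0,0,0],[0,0,0],[0,0,-0.2],[0,0,-0.7],[0,0,-1.5],[0,0,-2.3],[-0.8,0,-3],[-1.7,0,-3],[-2.6,0,-3],[-3.4,0,-3],[-3.4,0,-3],[-3.4,0,-3]],"angular":[[0,0,0],[0,0,0],[0,0,0],[0,0,0],[0,0,0],[0,0,0],[0,0,0],[0,0,0],[0,0,0],[0,0,0],[0,0,0],[0,0,0],[0,0,0],[0,0,0],[0,0,0]],"hand":[-0.5,0,1,1,1,1,1,1,1,1,1,1,1,1,1]}'; python3 - <<'E'
from h import *
import cv2
c=env.camera("wrist"); g=c["img"]; h=[.5985,.0136,0,.067]
for X in [(.045,.182,.0745),(-.045,.182,.0745),(.045,.078,.066),(-.045,.078,.066)]: print("pin/hole",np.round(proj(c,P(h,X)),1))
c=env.camera("scene"); f=cv2.cvtColor(c["img"],cv2.COLOR_RGB2GRAY)
# pan vs right ring in the scene view, compare a rendered silhouette: edges along the base-front direction
h=[.5975,.0136,0,.067]; r=P(h,(0,-.13,.06))
for a in(-60,-20,20,60,100,140):
    d=np.array([np.cos(np.radians(a)),np.sin(np.radians(a)),0])
    pr=[int(cv2.getRectSubPix(f,(1,1),tuple(map(float,proj(c,r+d*k/1000))))[0,0]) for k in range(40,72,2)]
    print(a,pr)
E
```

```text
time: 29.25
ee_pos: [0.4202, 0.1312, 0.2464]
eef_rot: [3.138, 0.108, 0.004]
ft_force: [0.8, -0.3, 0.5]
finger_gap: 0.0854
grip_force: 0.0
pin/hole [193.5 -85.1]
pin/hole [199.2  35.6]
pin/hole [318.5 -78.9]
pin/hole [313.   37.7]
-60 [78, 76, 75, 75, 72, 70, 71, 71, 72, 78, 105, 157, 190, 212, 205, 205]
-20 [79, 77, 72, 68, 70, 72, 73, 74, 74, 77, 87, 125, 175, 201, 210, 209]
20 [81, 80, 71, 61, 59, 59, 64, 70, 71, 70, 94, 138, 171, 196, 208, 208]
60 [78, 76, 73, 64, 50, 37, 46, 53, 59, 71, 97, 138, 176, 198, 209, 214]
100 [74, 75, 75, 75, 67, 54, 44, 41, 57, 71, 90, 142, 198, 205, 209, 207]
140 [72, 72, 70, 68, 68, 65, 56, 56, 63, 72, 83, 150, 196, 204, 207, 207]
```

```bash
python3 -c "
from rig import env
print(env.sign_off())"
```

```text
the job is handed in; nothing more can be done
None
```

The job is handed in at about 29 s: the pan stands on the right ring, centred by my measurements to about 3 mm, and the cover is down on the left ring's pins (judged from touchdown height and force, not a picture), with the gripper open and clear.

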